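Break the lid stay and close the tool chest

ROBOT

A 7-joint arm with a two-finger parallel gripper is mounted at the origin on the work surface. World frame = base frame: x ahead of the robot, y to its left, z up, the work surface at z = 0. Lengths are in m, angles in rad, forces in N, time in s.
With the tool pointing down it reaches from about 0.4 to 0.75 m from the base axis. Payload 19.5 kg.
Tool frame: the origin (TCP) lies between the finger pads; the fingertips stand 25 mm ahead of it and the grasp point (between the pads) lies 6 mm ahead of it; z points along the fingers, y is the line along which they close (so a half turn about z gives the same grasp; the last joint's range is limited). The gripper opens to 85 mm and grips with 20 to 120 N. Pads are 22 mm wide; open, the fingers measure 114 mm over their backs; the gripper's body (76 mm by 85 mm) begins 54 mm behind the grasp point. The pads swing forward as they close: fully open they stand 13 mm farther back than shut.
Start: joints at [1.088, 0.707, -0.028, 1.485, 0.022, 0.951, -0.075], TCP at [0.245, -0.52, 0.256] pointing down, gripper open.
Joint ranges: [-2.71, 2.71], [-0.32, 2.16], [-1.57, 1.52], [0, 2.45], [-1.46, 4.6], [0, 2.02], [-2.83, 2.83]. Speed limits (rad/s): [1.89, 1.89, 2.57, 2.57, 3.01, 3.01, 3.01].

INTERFACE

Orientations are given as a rotation vector (axis times angle).
In Python, from workcell import manip gives the robot as it stands.
- The arm moves only by the shell command python3 -m inch 'ROWS' [FORCE]. ROWS is JSON, a list of rows, each an object of numbers: "tx", "ty", "tz": the shift along the tool's x, y, z normalised to -1 to 1, where 1 is 0.025 m; "rx", "ry", "rz": the turn, a rotation vector about the tool's x, y, z normalised to -1 to 1, where 1 is 0.1 rad; "fingers": the closure, from -1 (fully open) to 1 (shut). A call has 1 to 10 rows; each row shifts and turns the commanded pose from where the row before left it, along the tool's axes as they then stand; what a row does not reach is not made up. A row lasts 1/12 s, in which the tool goes at most 41.7 mm and 7.16 degrees, less where a joint would pass 70% of its speed; a pose out of reach is approached as far as the arm can. A call with a number of a shift or a turn outside -1 to 1 is refused whole. A call with a gripper value outside its range is refused whole. The fingers move at their own pace and stop on an object; FORCE is the grip in N (left out, the last holds). Time passes only in rows, so rows that do not move let the fingers close. It gives the time, the measured TCP pose, the force, the opening and the grip force at its end, in the units of the state.
- manip.sense(): the state, without advancing time (a new reading comes with each control period).
- manip.camera(name): name is "scene" or "top" or "wrist"; returns (picture, depth): 420x560x3 uint8, red, green, blue; 420x560 float32, m along the optical axis (not along the pixel's ray), 0 where there is no reading.
- manip.camera_model(name): a dict with "mtx" (3x3 intrinsics, pixels), "k1" (the pictures are not rectified: a ray, as slopes to the right and down, at radius r is drawn at 1 + k1 r^2 times it, then the intrinsics apply), "R" (3x3) and "t" (3): a world point X has camera coordinates R X + t. Camera axes: x right, y down, z forward; pixel columns grow to the right and rows downward; lengths in m; the calibration is good to about 2 mm. A picture is of the moment at which its call begins: read the wrist's pose just before it. camera_model takes no time and is no camera call; for the wrist camera it gives the pose at the moment of the call.
- manip.hand_in(): hands the job in; it is judged then, once.
Trained networks look in the newest picture that a camera, given by its name, has taken for a name from the list of things; names that differ only in an ending like _2 or _b are one class to them, and where a whole thing is asked for, a point or a joint stands for the part that bears it (a point fixed in the world has none). Each returns a list of dicts, best first, with "confidence" (0 to 1); they miss things now and then, are a little off and sometimes report something else, mostly with a low value. They report only what shows in the picture. A call takes as long as a camera call.
- manip.boxes_of(name, camera): "extent" ([left, top, width, height] in pixels, round what is visible of it).
- manip.outline_of(name, camera): "region" (420x560 bool, what is visible of it) and "extent" ([left, top, width, height] in pixels, round what is visible of it).
- manip.tip_of(name, camera): "position" ([column, row] in pixels: a listed point, or the origin of a listed thing).
The state is a dict: "time": time; "qpos": joint angles; "joint_velocities": joint speeds; "joint_torque": joint torques, N m; "position": TCP position; "ee_rot": TCP orientation; "contact_force": force on the tool from outside, world axes, zero at the start; "ft_torque": the same for the moment, N m; "gripper_width": finger opening in m; "grip_force": force on a finger pad.
Only numpy, scipy, OpenCV 4.12 (cv2) and the standard library are available. Lean on these libraries where they do the work, as an engineer would, in place of code of your own. Each camera call takes 0.05 s, during which the arm holds its last target. There are 200 camera calls.

TASK

The oak tool chest on the jeweller's bench stands open, its lid locked upright by the folding brass stay at one end. Break the stay by pressing it down at its knee while the lid is still up, then lower the lid until it is fully shut and leave it so. Do not force the lid against the locked stay, do not let it slam, and leave the tools in the chest and on the bench where they lie.

Things in the scene. Friction and masses are not known exactly. Their poses are not given: they have to be found in the camera images.
- chest: oak tool chest, fixed to the bench, 210 mm deep (its x) by 270 mm wide (its y) by 112 mm high, walls 10 mm. Origin at the centre of its underside on the bench; z up, +x towards its hinged side, -x towards its front. The folding stay is inside the end wall at +y.
- lid (a joint): lid angle in rad: 0 = locked open (2 degrees past upright, free edge up), growing as it is lowered, 1.606 = fully shut on the rim. The hinges are stiff: with the stay broken the lid (about 0.5 kg) stays where it is left while steep, takes some 3 to 6 N near its free edge to push on, and may sink slowly by itself over the last third. While the stay is locked it will not go down.
- stay_knee (a joint): fold of the stay at its knee in rad: 0 = locked, bent 8 degrees past straight (up and forwards) against a stop; grows as the knee is pressed down and back towards the hinge. 0.14 = dead straight, above that broken; it folds on as the lid comes down, 2.2 when shut. Some 5 to 8 N straight down on the knuckle breaks it; friction then holds it where it is left.
- knuckle (a point): the stay's knee: centre of its brass knuckle, a round boss 16 mm in diameter, 24 mm long, level along the chest's y, this point half-way along it. Locked: 144 mm above the bench (32 mm above the rim), 102 mm in front of the hinge line, 15 mm inside the end wall. Pressed down 26 mm it also moves about 11 mm towards the hinge and stay_knee reaches 0.6.
- stay_foot (a point): the stay's lower pivot on the inside of the end wall, 12 mm below the rim and 172 mm in front of the hinge line, about which the knuckle swings. The brass arms are flat bars 12 mm wide, 83 mm (foot to knee) and 104 mm (knee to lid) long.
- hinge (a point): middle of the lid's hinge line, at rim height (112 mm above the bench) on the chest's +x edge; the line runs along the chest's y.
- lid_back (a point): point on the lid's outer face (its top when shut), mid-width, 165 mm from the hinge line. The lid is a flat oak panel, 210 mm from hinge to free edge, 270 mm wide, 12 mm thick; the hinge line lies in the plane of its inner face. Open, its free edge is 322 mm above the bench; the bench is clear for 60 mm behind it.
- graver_mid (a point): graver with a round wooden handle, 100 mm long, lying loose in the chest; its centre
- tin_mid (a point): round aluminium tin, 63 mm in diameter, 28 mm high, loose in the chest; its centre
- pliers_mid (a point): steel pliers, 148 mm long, on the bench; centre
- board_mid (a point): honeycomb soldering board, 125 x 85 x 20 mm, on the bench; centre
- block_mid (a point): steel bench block on a rubber foot, 70 x 70 x 28 mm, on the bench; centre
- jar_mid (a point): glass jar with a dark lid, 60 mm in diameter, 75 mm high, on the bench; centre
- calipers_mid (a point): steel vernier calipers, 225 mm long, lying on the bench beyond the chest; centre

How it is judged:
On the way:
1. the stay is broken at its knee (folded more than 0.45 rad from its lock) while the lid is still up (lowered less than 0.7 rad) (value of joint stay_knee above 0.45 rad and value of joint lid below 0.7 rad), for 0.1 s.
At the end, for the whole second after the job is handed in: The lid is fully shut (within 0.04 rad, 8 mm at its free edge) and at rest, the robot clear of it, with the tools in the chest and on the bench where they lay (within 30 mm) (value of joint lid above 1.566 rad and velocity of joint lid between -0.05 and 0.05 rad/s); the robot touches nothing.
It fails at once if the lid is forced: pushed with more than 15 N while the stay is still locked (folded less than 0.2 rad) (value of joint stay_knee below 0.2 rad and contact force between any of the fingers, the arm and lid above 15 N).
It fails at once if the lid slams or is flung: it turns faster than 3 rad/s (velocity of joint lid above 3 rad/s).
It fails at once if a tool in the chest or on the bench is moved more than 30 mm (distance of any of graver_mid, tin_mid, pliers_mid, board_mid, block_mid, jar_mid, calipers_mid from where it was at the start of the episode above 0.03 m).
It also fails if it takes over 48 s, if anything falls off the work surface, if the arm or the gripper's body presses on something with over 40 N, if the wrist force passes 120 N, or if a joint passes its speed limit or range.

## Working session

There is one attempt and no reset: what is moved stays moved. The work goes in short steps, Python scripts to look and compute and a shell command to move; the robot and the scene stay as the last step left them, time stands still between calls to the robot, and variables do not carry over. Pictures are saved under pics/ and viewed, at most 10 in all, crops included, and the job is handed in when it is done.

```bash
mkdir -p pics; cat > h.py <<'E'
import numpy as np,cv2
from workcell import manip
from scipy.spatial.transform import Rotation as Ro
def save(p,n): cv2.imwrite('pics/'+n,p[:,:,::-1])
def ray(m,px):
    K=np.array(m['mtx']);d=[(px[0]-K[0,2])/K[0,0],(px[1]-K[1,2])/K[1,1]]
    d=np.array(d);u=d.copy()
    for _ in range(10): u=d/(1+m['k1']*(u@u))
    return np.array([u[0],u[1],1])
def world(m,px,z):
    return np.array(m['R']).T@(ray(m,px)*z-np.array(m['t']))
def onplane(m,px,h):
    R=np.array(m['R']);c=-R.T@np.array(m['t']);d=R.T@ray(m,px);return c+d*(h-c[2])/d[2]
def dep(D,px,r=2):
    c,w=int(round(px[0])),int(round(px[1]));a=D[max(0,w-r):w+r+1,max(0,c-r):c+r+1];a=a[a>0];return np.median(a) if a.size else 0
E
cat > a.py <<'E'
from h import *
np.set_printoptions(precision=4,suppress=True)
print(manip.sense())
ims=[]
for c in ['scene','top']:
    p,D=manip.camera(c);m=manip.camera_model(c);ims.append(p);np.savez(c+'.npz',p=p,D=D)
    for n in ['chest','knuckle','stay_foot','hinge','lid_back','jar_mid','tin_mid','board_mid','block_mid','calipers_mid','pliers_mid']:
        r=manip.tip_of(n,c)
        for q in r[:1]:
            print(c,n,np.array(q['position']),round(q['confidence'],2),world(m,q['position'],dep(D,q['position'])))
    save(p,c+'.png')
E
python3 a.py
```

```text
{'time': 0.0, 'qpos': array([ 1.0883,  0.7071, -0.0276,  1.485 ,  0.022 ,  0.9509, -0.0755]), 'joint_velocities': array([ 0.001 ,  0.0004,  0.0003, -0.0005,  0.001 ,  0.0004,  0.0016]), 'joint_torque': array([ -0.0001, -88.3219,   1.2347, -23.6174,   0.017 ,   0.0064,
        -0.0001]), 'position': array([ 0.2452, -0.5198,  0.2558]), 'ee_rot': array([-3.0646, -0.6865,  0.0004]), 'contact_force': array([-0.1218, -0.3049,  0.1705]), 'ft_torque': array([-0.0012,  0.0336,  0.0897]), 'grip_force': 0.0, 'gripper_width': 0.08489000715122406}
scene chest [274.3 232. ] 0.74 [ 0.6413 -0.031   0.1573]
scene knuckle [281.9 228.5] 0.66 [ 0.6367 -0.0031  0.1491]
scene stay_foot [304.9 233.9] 0.52 [0.6655 0.0609 0.1106]
scene hinge [241.3 220.7] 0.69 [ 0.6118 -0.1156  0.2365]
scene lid_back [228.3 185.3] 0.58 [ 0.5239 -0.1077  0.2889]
scene jar_mid [130.7 231.9] 0.93 [ 0.366  -0.4048  0.0678]
scene tin_mid [287.7 224.4] 0.66 [0.5673 0.0592 0.0371]
scene board_mid [159.6 304.1] 0.89 [ 0.6212 -0.407   0.022 ]
scene block_mid [384.2 195.6] 0.72 [0.6224 0.4217 0.0291]
scene calipers_mid [314.  281.6] 0.97 [0.7734 0.0348 0.0049]
scene pliers_mid [338.2 152.5] 0.77 [0.351  0.4146 0.0085]
top chest [277.8 233.5] 0.65 [0.5338 0.0089 0.0083]
top knuckle [279.  190.6] 0.58 [0.6457 0.0024 0.1508]
top stay_foot [420.2 294.5] 0.55 [ 0.3518 -0.392   0.0722]
top hinge [313.3 237.1] 0.61 [ 0.5126 -0.0779  0.322 ]
top lid_back [323.8 235.6] 0.72 [ 0.5158 -0.1029  0.3217]
top jar_mid [417.6 294.1] 0.64 [ 0.3531 -0.3847  0.0723]
top tin_mid [259.7 222.8] 0.64 [0.5652 0.0613 0.0363]
top board_mid [414.3 202. ] 0.56 [ 0.62   -0.3986  0.0195]
top block_mid [141.2 208.6] 0.71 [0.6139 0.4144 0.0291]
top calipers_mid [267.2 153.1] 0.86 [0.7787 0.037  0.0023]
top pliers_mid [141.9 297.9] 0.68 [0.3485 0.417  0.0087]
```

View pics/scene.png

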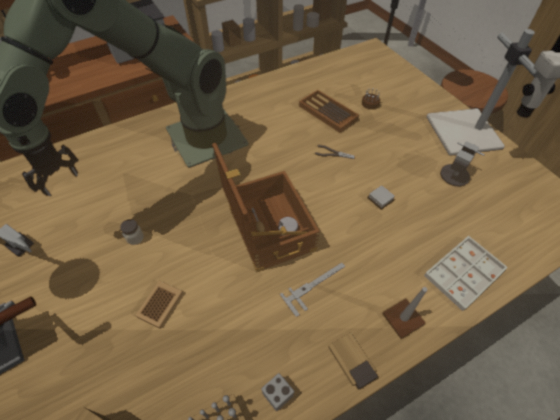

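View pics/top.png

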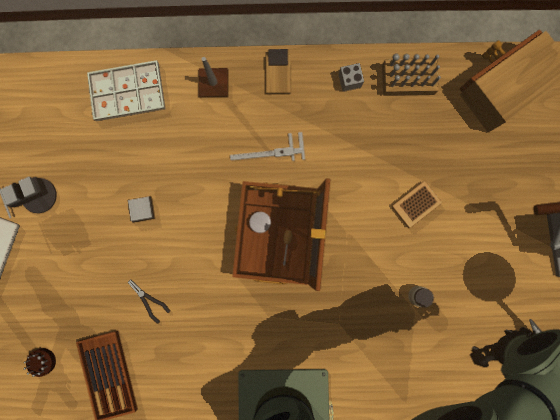

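The scene shows the chest lying with its hinge towards world −y (lid at top picture x≈320, rim columns 235–330, rows 180–288). The stay is at the far (+x) end, knuckle near top (280,190). Next I'll fit the chest pose from depth.

```bash
cat > b.py <<'E'
from h import *
np.set_printoptions(precision=4,suppress=True)
f=np.load('top.npz');D=f['D'];m=manip.camera_model('top')
P={}
for r in range(165,300):
    for c in range(220,345):
        if D[r,c]>0: P[(c,r)]=world(m,(c,r),D[r,c])
X=np.array(list(P.values()))
rim=X[(X[:,2]>.104)&(X[:,2]<.12)&(X[:,1]>-.13)]
lid=X[(X[:,2]>.30)]
kn=X[(X[:,2]>.128)&(X[:,2]<.17)&(X[:,0]>.6)&(X[:,1]>-.05)]
for n,a in (('rim',rim),('lid',lid)):
    b=cv2.minAreaRect((a[:,:2]*1000).astype(np.float32));print(n,len(a),b,a[:,2].mean(),cv2.boxPoints(b))
print('kn');print(kn[kn[:,1].argsort()])
p=f['p'][165:300,225:345];cv2.imwrite('pics/crop.png',cv2.resize(p[:,:,::-1],None,fx=4.4,fy=4.4,interpolation=cv2.INTER_CUBIC))
E
python3 b.py
```

```text
rim 1198 ((534.7933349609375, 18.1654052734375), (210.75636291503906, 271.20184326171875), 83.42131042480469) 0.11099954059908985 [[ 388.0123  -70.9834]
 [ 657.4285 -102.0544]
 [ 681.5743  107.3142]
 [ 412.1582  138.3852]]
lid 732 ((522.217529296875, -88.26586151123047), (34.99919509887695, 268.9239501953125), 83.48179626464844) 0.3196899169537658 [[ 386.6382  -90.3884]
 [ 653.8238 -120.9163]
 [ 657.7969  -86.1434]
 [ 390.6113  -55.6154]]
kn
[[ 0.6417 -0.0488  0.1671]
 [ 0.6426 -0.0464  0.1598]
 [ 0.6431 -0.0438  0.1558]
 [ 0.6429 -0.041   0.1576]
 [ 0.6443 -0.0407  0.1692]
 [ 0.6426 -0.0382  0.1613]
 [ 0.6429 -0.0355  0.159 ]
 [ 0.6446 -0.0327  0.168 ]
 [ 0.6451 -0.0301  0.1643]
 [ 0.6455 -0.0274  0.1614]
 [ 0.6454 -0.0247  0.1627]
 [ 0.6462 -0.0194  0.157 ]
 [ 0.646  -0.0166  0.1586]
 [ 0.6456 -0.0139  0.1623]
 [ 0.6488 -0.0113  0.1591]
 [ 0.6464 -0.0112  0.1562]
 [ 0.6489 -0.0085  0.1585]
 [ 0.6471 -0.0085  0.1505]
 [ 0.6533 -0.0059  0.1457]
 [ 0.6498 -0.0058  0.1518]
 [ 0.6464 -0.0058  0.1572]
 [ 0.6531 -0.0032  0.1476]
 [ 0.6498 -0.0031  0.1523]
 [ 0.6472 -0.0031  0.1508]
 [ 0.6
[... 860 characters left out ...]
 0.6312  0.0054  0.148 ]
 [ 0.6532  0.0078  0.1484]
 [ 0.6502  0.0078  0.1506]
 [ 0.6481  0.0079  0.1453]
 [ 0.6453  0.0079  0.1452]
 [ 0.6421  0.008   0.1491]
 [ 0.6397  0.008   0.1463]
 [ 0.6366  0.008   0.1494]
 [ 0.6336  0.0081  0.1517]
 [ 0.6321  0.0082  0.14  ]
 [ 0.6537  0.0106  0.1444]
 [ 0.6523  0.0107  0.1333]
 [ 0.6399  0.0108  0.1451]
 [ 0.65    0.0108  0.1294]
 [ 0.637   0.0108  0.1464]
 [ 0.6347  0.0109  0.1419]
 [ 0.6542  0.0133  0.1413]
 [ 0.6523  0.0135  0.1343]
 [ 0.6539  0.016   0.1438]
 [ 0.6529  0.0163  0.1297]
 [ 0.654   0.0188  0.1438]
 [ 0.6547  0.0216  0.1381]
 [ 0.6557  0.0246  0.1305]
 [ 0.6553  0.0272  0.134 ]
 [ 0.6559  0.0301  0.1297]
 [ 0.6559  0.0329  0.1306]]
```

View pics/crop.png

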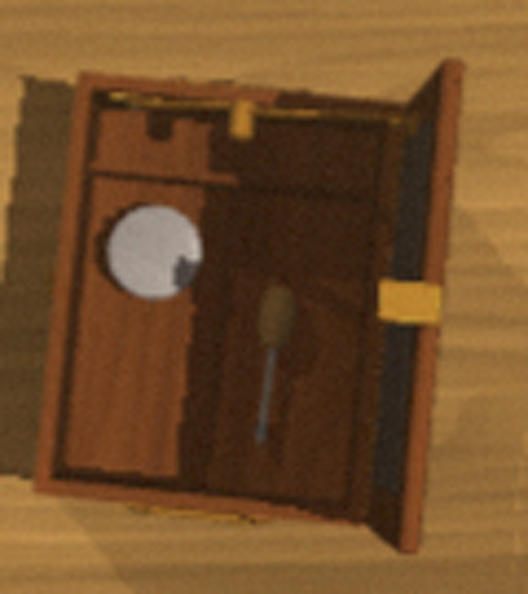

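The crop shows the knuckle at crop (242,120), the lid in one plane at right, and the tin and graver inside. That gives hinge mid ≈ (0.523, −0.086), knuckle ≈ (0.643, 0.002, 0.144), and chest yaw about −96.6°. I'll go up, turn, close the fingers, then cross above the lid.

```bash
python3 -m inch '[{"tz":-1,"rz":0.93,"fingers":1},{"tz":-1,"rz":0.93,"fingers":1},{"tz":-1,"rz":0.93,"fingers":1},{"tz":-1,"rz":0.93,"fingers":1},{"tz":-1,"rz":0.93,"fingers":1},{"tz":-1,"rz":0.93,"fingers":1},{"tx":0.3,"ty":-0.6,"fingers":1},{"tx":0.56,"ty":-1,"fingers":1},{"tx":0.56,"ty":-1,"fingers":1}]' 30
python3 -m inch '[{"tx":0.56,"ty":-1,"fingers":1},{"tx":0.56,"ty":-1,"fingers":1},{"tx":0.56,"ty":-1,"fingers":1},{"tx":0.56,"ty":-1,"fingers":1},{"tx":0.56,"ty":-1,"fingers":1},{"tx":0.56,"ty":-1,"fingers":1},{"tx":0.56,"ty":-1,"fingers":1},{"tx":0.56,"ty":-1,"fingers":1},{"tx":0.56,"ty":-1,"fingers":1},{"tx":0.56,"ty":-1,"fingers":1}]'
```

```text
invalid input at $[0]: expected keys tx, ty, tz, rx, ry, rz, fingers
invalid input at $[0]: expected keys tx, ty, tz, rx, ry, rz, fingers
```

```bash
python3 -m inch '[{"tx":0,"ty":0,"tz":-1,"rx":0,"ry":0,"rz":0.93,"fingers":1},{"tx":0,"ty":0,"tz":-1,"rx":0,"ry":0,"rz":0.93,"fingers":1},{"tx":0,"ty":0,"tz":-1,"rx":0,"ry":0,"rz":0.93,"fingers":1},{"tx":0,"ty":0,"tz":-1,"rx":0,"ry":0,"rz":0.93,"fingers":1},{"tx":0,"ty":0,"tz":-1,"rx":0,"ry":0,"rz":0.93,"fingers":1},{"tx":0,"ty":0,"tz":-1,"rx":0,"ry":0,"rz":0.93,"fingers":1},{"tx":0.3,"ty":-0.6,"tz":0,"rx":0,"ry":0,"rz":0,"fingers":1},{"tx":0.56,"ty":-1,"tz":0,"rx":0,"ry":0,"rz":0,"fingers":1},{"tx":0.56,"ty":-1,"tz":0,"rx":0,"ry":0,"rz":0,"fingers":1}]' 30
```

```text
time: 1.95
position: [0.2883, -0.459, 0.4063]
ee_rot: [3.136, -0.186, 0.0]
contact_force: [2.1, -1.2, 0.6]
gripper_width: 0.0002
grip_force: 0.0
```

```bash
python3 -m inch '[{"tx":0.56,"ty":-1,"tz":0,"rx":0,"ry":0,"rz":0,"fingers":1},{"tx":0.56,"ty":-1,"tz":0,"rx":0,"ry":0,"rz":0,"fingers":1},{"tx":0.56,"ty":-1,"tz":0,"rx":0,"ry":0,"rz":0,"fingers":1},{"tx":0.56,"ty":-1,"tz":0,"rx":0,"ry":0,"rz":0,"fingers":1},{"tx":0.56,"ty":-1,"tz":0,"rx":0,"ry":0,"rz":0,"fingers":1},{"tx":0.56,"ty":-1,"tz":0,"rx":0,"ry":0,"rz":0,"fingers":1},{"tx":0.56,"ty":-1,"tz":0,"rx":0,"ry":0,"rz":0,"fingers":1},{"tx":0.56,"ty":-1,"tz":0,"rx":0,"ry":0,"rz":0,"fingers":1}]'
```

```text
time: 2.62
position: [0.4234, -0.2728, 0.4064]
ee_rot: [-3.136, 0.184, -0.0]
contact_force: [0.1, -0.7, -0.5]
gripper_width: 0.0001
grip_force: 0.0
```

```bash
python3 -m inch '[{"tx":0.57,"ty":-1,"tz":0,"rx":0,"ry":0,"rz":0,"fingers":1},{"tx":0.57,"ty":-1,"tz":0,"rx":0,"ry":0,"rz":0,"fingers":1},{"tx":0.57,"ty":-1,"tz":0,"rx":0,"ry":0,"rz":0,"fingers":1},{"tx":0.57,"ty":-1,"tz":0,"rx":0,"ry":0,"rz":0,"fingers":1},{"tx":0.57,"ty":-1,"tz":0,"rx":0,"ry":0,"rz":0,"fingers":1},{"tx":0.57,"ty":-1,"tz":0,"rx":0,"ry":0,"rz":0,"fingers":1},{"tx":0.57,"ty":-1,"tz":0,"rx":0,"ry":0,"rz":0,"fingers":1},{"tx":0.57,"ty":-1,"tz":0,"rx":0,"ry":0,"rz":0,"fingers":1},{"tx":0.57,"ty":-1,"tz":0,"rx":0,"ry":0,"rz":0,"fingers":1},{"tx":0.57,"ty":-1,"tz":0,"rx":0,"ry":0,"rz":0,"fingers":1}]'
python3 -m inch '[{"tx":0.56,"ty":-1,"tz":0,"rx":0,"ry":0,"rz":0,"fingers":1},{"tx":0.56,"ty":-1,"tz":0,"rx":0,"ry":0,"rz":0,"fingers":1},{"tx":0.15,"ty":-0.3,"tz":0,"rx":0,"ry":0,"rz":0,"fingers":1},{"tx":0,"ty":0,"tz":0,"rx":0,"ry":0,"rz":0,"fingers":1}]'
cat > c.py <<'E'
from h import *
np.set_printoptions(precision=4,suppress=True)
m=manip.camera_model('wrist');p,D=manip.camera('wrist');r=manip.tip_of('knuckle','wrist')
for q in r[:2]:
    u=q['position'];print(u,q['confidence'],world(m,u,dep(D,u)),onplane(m,u,.144))
s,_=manip.camera('scene')
save(np.hstack([cv2.resize(p,(400,300)),cv2.resize(s[60:300,100:420],(400,300))]),'w1.png')
E
python3 c.py
```

```text
time: 3.45
position: [0.5942, -0.0412, 0.4064]
ee_rot: [-3.136, 0.184, -0.0]
contact_force: [-1.1, 0.3, 1.0]
gripper_width: -0.0002
grip_force: 0.0
time: 3.78
position: [0.6325, 0.0131, 0.4053]
ee_rot: [-3.136, 0.18, 0.002]
contact_force: [-0.3, 0.0, 0.1]
gripper_width: -0.0
grip_force: 0.0
[249.3, 78.3] 0.69 [0.7744 0.0401 0.0044] [0.7573 0.0303 0.144 ]
[284.9, 169.7] 0.63 [ 0.6435 -0.0005  0.1516] [ 0.6422 -0.0006  0.144 ]
```

View pics/w1.png

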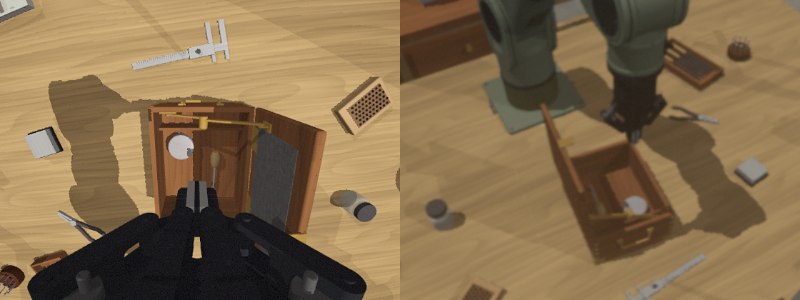

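Wrist view: knuckle at (203,123) left half, fingers clear of the lid; the network's second hit gives (0.6425, 0.000), agreeing with the fit. Descending.

```bash
python3 -m inch '[{"tx":0,"ty":0.3,"tz":0.8,"rx":0,"ry":0,"rz":0,"fingers":1},{"tx":0,"ty":0,"tz":1,"rx":0,"ry":0,"rz":0,"fingers":1},{"tx":0,"ty":0,"tz":1,"rx":0,"ry":0,"rz":0,"fingers":1},{"tx":0,"ty":0,"tz":1,"rx":0,"ry":0,"rz":0,"fingers":1},{"tx":0,"ty":0,"tz":1,"rx":0,"ry":0,"rz":0,"fingers":1},{"tx":0,"ty":0,"tz":1,"rx":0,"ry":0,"rz":0,"fingers":1},{"tx":0,"ty":0,"tz":1,"rx":0,"ry":0,"rz":0,"fingers":1},{"tx":0,"ty":0,"tz":1,"rx":0,"ry":0,"rz":0,"fingers":1},{"tx":0,"ty":0,"tz":0.8,"rx":0,"ry":0,"rz":0,"fingers":1},{"tx":0,"ty":0,"tz":0,"rx":0,"ry":0,"rz":0,"fingers":1}]'
python3 -m inch '[{"tx":0,"ty":0,"tz":0.2,"rx":0,"ry":0,"rz":0,"fingers":1},{"tx":0,"ty":0,"tz":0.2,"rx":0,"ry":0,"rz":0,"fingers":1},{"tx":0,"ty":0,"tz":0,"rx":0,"ry":0,"rz":0,"fingers":1}]'
```

```text
time: 4.77
position: [0.6292, 0.0024, 0.1884]
ee_rot: [3.135, -0.186, -0.007]
contact_force: [-0.0, 0.4, -0.9]
gripper_width: 0.0002
grip_force: 0.0
time: 5.02
position: [0.631, 0.0032, 0.1817]
ee_rot: [-3.136, 0.185, -0.001]
contact_force: [-0.3, -0.0, 0.3]
gripper_width: 0.0
grip_force: 0.0
```

```bash
python3 -m inch '[{"tx":0,"ty":0,"tz":0.15,"rx":0,"ry":0,"rz":0,"fingers":1},{"tx":0,"ty":0,"tz":0.15,"rx":0,"ry":0,"rz":0,"fingers":1},{"tx":0,"ty":0.05,"tz":0.2,"rx":0,"ry":0,"rz":0,"fingers":1},{"tx":0,"ty":0.05,"tz":0.2,"rx":0,"ry":0,"rz":0,"fingers":1}]'
python3 -m inch '[{"tx":0,"ty":0.08,"tz":0.2,"rx":0,"ry":0,"rz":0,"fingers":1},{"tx":0,"ty":0.08,"tz":0.2,"rx":0,"ry":0,"rz":0,"fingers":1},{"tx":0,"ty":0.08,"tz":0.2,"rx":0,"ry":0,"rz":0,"fingers":1},{"tx":0,"ty":0.1,"tz":0.2,"rx":0,"ry":0,"rz":0,"fingers":1},{"tx":0,"ty":0,"tz":0,"rx":0,"ry":0,"rz":0,"fingers":1}]'
```

```text
time: 5.35
position: [0.6311, -0.0, 0.1645]
ee_rot: [3.135, -0.185, 0.003]
contact_force: [-0.1, -4.2, 7.4]
gripper_width: -0.0001
grip_force: 3.8
time: 5.77
position: [0.6299, -0.0077, 0.1437]
ee_rot: [-3.136, 0.184, -0.001]
contact_force: [-0.4, 0.0, -1.2]
gripper_width: -0.0001
grip_force: 0.0
```

```bash
sed -i 's/w1.png/w2.png/; s/s\[60:300,100:420\]/s[150:280,190:360]/' c.py; python3 c.py
```

```text
[280.1, 244.1] 0.56 [ 0.643  -0.012   0.1185] [ 0.6547 -0.013   0.144 ]
```

View pics/w2.png

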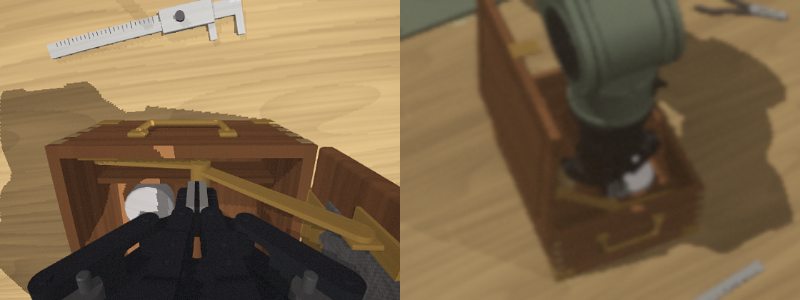

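The knuckle is down about 34 mm (top at z≈0.118, wrist pic (200,170)) and the stay is broken with the lid still upright. I'll lift, cross back and go behind the lid.

```bash
python3 -m inch '[{"tx":0,"ty":-0.1,"tz":-0.5,"rx":0,"ry":0,"rz":0,"fingers":1},{"tx":0,"ty":0,"tz":-1,"rx":0,"ry":0,"rz":0,"fingers":1},{"tx":0,"ty":0,"tz":-1,"rx":0,"ry":0,"rz":0,"fingers":1},{"tx":0,"ty":0,"tz":-1,"rx":0,"ry":0,"rz":0,"fingers":1},{"tx":0,"ty":0,"tz":-1,"rx":0,"ry":0,"rz":0,"fingers":1},{"tx":0,"ty":0,"tz":-1,"rx":0,"ry":0,"rz":0,"fingers":1},{"tx":0,"ty":0,"tz":-1,"rx":0,"ry":0,"rz":0,"fingers":1},{"tx":0,"ty":0,"tz":-1,"rx":0,"ry":0,"rz":0,"fingers":1},{"tx":0,"ty":0,"tz":-1,"rx":0,"ry":0,"rz":0,"fingers":1},{"tx":0,"ty":0,"tz":-1,"rx":0,"ry":0,"rz":0,"fingers":1}]'
python3 -m inch '[{"tx":0,"ty":0,"tz":-1,"rx":0,"ry":0,"rz":0,"fingers":1},{"tx":-0.3,"ty":0.5,"tz":-0.5,"rx":0,"ry":0,"rz":0,"fingers":1},{"tx":-0.56,"ty":1,"tz":0,"rx":0,"ry":0,"rz":0,"fingers":1},{"tx":-0.56,"ty":1,"tz":0,"rx":0,"ry":0,"rz":0,"fingers":1},{"tx":-0.56,"ty":1,"tz":0,"rx":0,"ry":0,"rz":0,"fingers":1},{"tx":-0.56,"ty":1,"tz":0,"rx":0,"ry":0,"rz":0,"fingers":1},{"tx":-0.56,"ty":1,"tz":0,"rx":0,"ry":0,"rz":0,"fingers":1},{"tx":-0.56,"ty":1,"tz":0,"rx":0,"ry":0,"rz":0,"fingers":1},{"tx":-0.4,"ty":0.6,"tz":0,"rx":0,"ry":0,"rz":0,"fingers":1},{"tx":0,"ty":0,"tz":0,"rx":0,"ry":0,"rz":0,"fingers":1}]'
```

```text
time: 6.75
position: [0.6296, -0.0049, 0.383]
ee_rot: [3.136, -0.184, 0.0]
contact_force: [0.1, 0.2, -0.7]
gripper_width: -0.0005
grip_force: 0.0
time: 7.58
position: [0.5058, -0.1728, 0.4194]
ee_rot: [3.134, -0.192, 0.0]
contact_force: [-0.0, -0.3, 0.3]
gripper_width: 0.0002
grip_force: 0.0
```

```bash
python3 -m inch '[{"tx":0,"ty":0,"tz":1,"rx":0,"ry":0,"rz":0,"fingers":1},{"tx":0,"ty":0,"tz":1,"rx":0,"ry":0,"rz":0,"fingers":1},{"tx":0,"ty":0,"tz":1,"rx":0,"ry":0,"rz":0,"fingers":1},{"tx":0,"ty":0,"tz":1,"rx":0,"ry":0,"rz":0,"fingers":1},{"tx":0,"ty":0,"tz":0.4,"rx":0,"ry":0,"rz":0,"fingers":1},{"tx":0,"ty":-0.6,"tz":0,"rx":0,"ry":0,"rz":0,"fingers":1},{"tx":0,"ty":-0.6,"tz":0,"rx":0,"ry":0,"rz":0,"fingers":1},{"tx":0,"ty":-0.2,"tz":0,"rx":0,"ry":0,"rz":0,"fingers":1},{"tx":0,"ty":0,"tz":0,"rx":0,"ry":0,"rz":0,"fingers":1}]'
python3 -m inch '[{"tx":0,"ty":-0.2,"tz":0,"rx":0,"ry":0,"rz":0,"fingers":1},{"tx":0,"ty":-0.2,"tz":0,"rx":0,"ry":0,"rz":0,"fingers":1},{"tx":0,"ty":-0.2,"tz":0,"rx":0,"ry":0,"rz":0,"fingers":1}]'
```

```text
time: 8.33
position: [0.5126, -0.1335, 0.3089]
ee_rot: [-3.136, 0.181, -0.0]
contact_force: [0.5, 0.3, 0.1]
gripper_width: 0.0002
grip_force: 0.0
time: 8.58
position: [0.5142, -0.1198, 0.3089]
ee_rot: [3.136, -0.185, 0.0]
contact_force: [0.5, 0.7, 0.4]
gripper_width: 0.0
grip_force: 0.0
```

```bash
python3 -m inch '[{"tx":0,"ty":-0.2,"tz":0,"rx":0,"ry":0,"rz":0,"fingers":1},{"tx":0,"ty":-0.3,"tz":0,"rx":0,"ry":0,"rz":0,"fingers":1},{"tx":0,"ty":-0.3,"tz":0,"rx":0,"ry":0,"rz":0,"fingers":1},{"tx":0,"ty":-0.35,"tz":0.02,"rx":0,"ry":0,"rz":0,"fingers":1},{"tx":0,"ty":-0.4,"tz":0.05,"rx":0,"ry":0,"rz":0,"fingers":1}]'
python3 -m inch '[{"tx":0,"ty":-0.41,"tz":0.07,"rx":0,"ry":0,"rz":0,"fingers":1},{"tx":0,"ty":-0.41,"tz":0.1,"rx":0,"ry":0,"rz":0,"fingers":1},{"tx":0,"ty":-0.4,"tz":0.12,"rx":0,"ry":0,"rz":0,"fingers":1},{"tx":0,"ty":-0.39,"tz":0.15,"rx":0,"ry":0,"rz":0,"fingers":1},{"tx":0,"ty":-0.38,"tz":0.17,"rx":0,"ry":0,"rz":0,"fingers":1}]'
```

```text
time: 9.0
position: [0.5189, -0.081, 0.3073]
ee_rot: [3.135, -0.185, 0.001]
contact_force: [-0.3, -5.1, 4.5]
gripper_width: 0.0001
grip_force: 2.4
time: 9.42
position: [0.5247, -0.0306, 0.2914]
ee_rot: [-3.136, 0.183, -0.0]
contact_force: [0.3, -2.2, 3.2]
gripper_width: 0.0003
grip_force: 1.7
```

```bash
python3 -m inch '[{"tx":0,"ty":-0.37,"tz":0.18,"rx":0,"ry":0,"rz":0,"fingers":1},{"tx":0,"ty":-0.36,"tz":0.2,"rx":0,"ry":0,"rz":0,"fingers":1},{"tx":0,"ty":-0.35,"tz":0.22,"rx":0,"ry":0,"rz":0,"fingers":1},{"tx":0,"ty":-0.33,"tz":0.24,"rx":0,"ry":0,"rz":0,"fingers":1},{"tx":0,"ty":-0.32,"tz":0.26,"rx":0,"ry":0,"rz":0,"fingers":1},{"tx":0,"ty":-0.3,"tz":0.28,"rx":0,"ry":0,"rz":0,"fingers":1},{"tx":0,"ty":-0.28,"tz":0.29,"rx":0,"ry":0,"rz":0,"fingers":1},{"tx":0,"ty":-0.27,"tz":0.31,"rx":0,"ry":0,"rz":0,"fingers":1},{"tx":0,"ty":-0.25,"tz":0.33,"rx":0,"ry":0,"rz":0,"fingers":1},{"tx":0,"ty":-0.23,"tz":0.34,"rx":0,"ry":0,"rz":0,"fingers":1}]'
```

```text
time: 10.25
position: [0.5335, 0.0448, 0.2247]
ee_rot: [-3.136, 0.184, 0.0]
contact_force: [-0.6, 0.2, 1.9]
gripper_width: 0.0002
grip_force: 0.7
```

```bash
python3 -m inch '[{"tx":0,"ty":-0.21,"tz":0.35,"rx":0,"ry":0,"rz":0,"fingers":1},{"tx":0,"ty":-0.19,"tz":0.36,"rx":0,"ry":0,"rz":0,"fingers":1},{"tx":0,"ty":-0.16,"tz":0.37,"rx":0,"ry":0,"rz":0,"fingers":1},{"tx":0,"ty":-0.14,"tz":0.38,"rx":0,"ry":0,"rz":0,"fingers":1},{"tx":0,"ty":-0.12,"tz":0.39,"rx":0,"ry":0,"rz":0,"fingers":1},{"tx":0,"ty":-0.09,"tz":0.38,"rx":0,"ry":0,"rz":0,"fingers":1}]'
python3 -m inch '[{"tx":0,"ty":-0.05,"tz":0.2,"rx":0,"ry":0,"rz":0,"fingers":1},{"tx":0,"ty":-0.03,"tz":0.2,"rx":0,"ry":0,"rz":0,"fingers":1},{"tx":0,"ty":0,"tz":0.1,"rx":0,"ry":0,"rz":0,"fingers":1},{"tx":0,"ty":0,"tz":0,"rx":0,"ry":0,"rz":0,"fingers":1}]'
```

```text
time: 10.75
position: [0.5362, 0.067, 0.1687]
ee_rot: [3.136, -0.184, -0.0]
contact_force: [-0.1, -0.4, 0.7]
gripper_width: 0.0001
grip_force: 0.2
time: 11.08
position: [0.5364, 0.0686, 0.157]
ee_rot: [3.136, -0.184, -0.001]
contact_force: [-1.1, -0.3, -0.9]
gripper_width: -0.0002
grip_force: 0.0
```

```bash
python3 -m inch '[{"tx":0,"ty":0,"tz":0.12,"rx":0,"ry":0,"rz":0,"fingers":1},{"tx":0,"ty":0,"tz":0.12,"rx":0,"ry":0,"rz":0,"fingers":1},{"tx":0,"ty":0,"tz":0.1,"rx":0,"ry":0,"rz":0,"fingers":1},{"tx":0,"ty":0,"tz":0,"rx":0,"ry":0,"rz":0,"fingers":1}]'
```

```text
time: 11.42
position: [0.5365, 0.0687, 0.1491]
ee_rot: [-3.136, 0.184, -0.001]
contact_force: [-0.3, -0.5, 2.6]
gripper_width: 0.0
grip_force: 0.8
```

Contact at about the shut height (tip z 0.124). I'll press a little to seat it, then retreat upwards and look.

```bash
python3 -m inch '[{"tx":0,"ty":0,"tz":0.05,"rx":0,"ry":0,"rz":0,"fingers":1},{"tx":0,"ty":0,"tz":0.05,"rx":0,"ry":0,"rz":0,"fingers":1},{"tx":0,"ty":0,"tz":0,"rx":0,"ry":0,"rz":0,"fingers":1}]'
```

```text
time: 11.67
position: [0.5366, 0.0687, 0.1487]
ee_rot: [-3.135, 0.184, -0.003]
contact_force: [-13.8, -1.5, 54.0]
gripper_width: -0.0002
grip_force: 26.8
```

```bash
python3 -m inch '[{"tx":0,"ty":0,"tz":-0.3,"rx":0,"ry":0,"rz":0,"fingers":1},{"tx":0,"ty":0,"tz":-0.6,"rx":0,"ry":0,"rz":0,"fingers":1},{"tx":0,"ty":0,"tz":-1,"rx":0,"ry":0,"rz":0,"fingers":1},{"tx":0,"ty":0,"tz":-1,"rx":0,"ry":0,"rz":0,"fingers":1},{"tx":0,"ty":0,"tz":-1,"rx":0,"ry":0,"rz":0,"fingers":1},{"tx":0,"ty":0,"tz":-1,"rx":0,"ry":0,"rz":0,"fingers":1},{"tx":0,"ty":0,"tz":-1,"rx":0,"ry":0,"rz":0,"fingers":1},{"tx":0,"ty":0,"tz":-1,"rx":0,"ry":0,"rz":0,"fingers":1},{"tx":0,"ty":0,"tz":0,"rx":0,"ry":0,"rz":0,"fingers":1}]'
cat > d.py <<'E'
from h import *
m=manip.camera_model('wrist');p,D=manip.camera('wrist');s,_=manip.camera('scene')
X=np.array([world(m,(c,r),D[r,c]) for r in range(0,420,3) for c in range(0,560,3) if D[r,c]>0])
q=X[:,:2]-[.523,-.086];f=q@[.115,.993];l=q@[.993,-.115]
for a in range(0,220,20):
    k=(f>a/1e3)&(f<a/1e3+.02)&(l>.03)&(l<.12)&(X[:,2]<.2);print(a,k.sum(),np.round(np.median(X[k,2]),4) if k.any() else None)
save(np.hstack([cv2.resize(p,(400,300)),cv2.resize(s[60:300,100:420],(400,300))]),'w3.png')
E
python3 d.py
```

```text
time: 12.42
position: [0.5375, 0.0687, 0.3228]
ee_rot: [-3.135, 0.184, -0.009]
contact_force: [-0.5, 0.5, 0.4]
gripper_width: -0.0003
grip_force: 0.0
0 181 0.1237
20 187 0.1237
40 185 0.1235
60 190 0.1237
80 195 0.1235
100 191 0.1237
120 198 0.1237
140 180 0.1236
160 202 0.1237
180 188 0.1237
200 70 0.1234
```

View pics/w3.png

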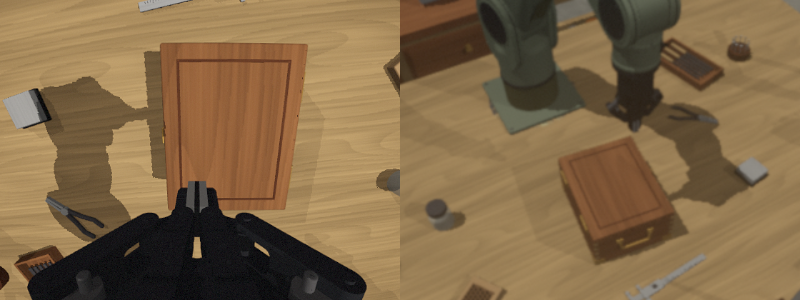

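The lid is flat at 0.1236 m all over (shut), the robot is clear, and the bench tools look undisturbed.

```bash
python3 -c "
from workcell import manip
print(manip.hand_in())"
```

```text
the job is handed in; nothing more can be done
None
```

I broke the stay at its knee with the lid still up, then lowered the lid until it was fully shut. The final depth image shows it flat at 0.124 m. The robot is clear, the tools on the bench look undisturbed, and the job is handed in at about 12.5 s; no verdict came back.

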